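# Start the feed pump from its bench keypad

### The job

Start the feed pump from its white keypad: press the blue key (wake), then the yellow key (prime), then the green key (start), one at a time, each fully down and let up again before the next. Leave the red stop key alone.

Things in the scene. Friction and masses are not known exactly. Their poses are not given: they have to be found in the camera images.
- keypad: Flat white control box, 170 (its x) by 150 (its y) by 45 mm high, screwed to the bench (fixed). Origin: centre of its underside; z up. Black display strip along its far (+x) edge. Four coloured round keys on top, at x = +16 and -50 mm, y = +33 and -33 mm; which colour is where differs from start to start.
- key_blue_top (a point): Centre of the top of the blue wake key: round blue spring key, 30 mm diameter, in a black collar of 46 mm. Travels 7 mm straight down; starts to give at 1.5 N, fully down at 5 N, springs back up. At rest its top is 68 mm above the bench, 11 mm above its collar, 23 mm above the keypad's face.
- key_yellow_top (a point): Centre of the top of the yellow prime key: round yellow spring key, 30 mm diameter, in a black collar of 46 mm. Travels 7 mm straight down; starts to give at 1.5 N, fully down at 5 N, springs back up. At rest its top is 68 mm above the bench, 11 mm above its collar, 23 mm above the keypad's face.
- key_green_top (a point): Centre of the top of the green start key: round green spring key, 30 mm diameter, in a black collar of 46 mm. Travels 7 mm straight down; starts to give at 1.5 N, fully down at 5 N, springs back up. At rest its top is 68 mm above the bench, 11 mm above its collar, 23 mm above the keypad's face.
- key_red_top (a point): Centre of the top of the red stop key: round red spring key, 30 mm diameter, in a black collar of 46 mm. Travels 7 mm straight down; starts to give at 1.5 N, fully down at 5 N, springs back up. At rest its top is 68 mm above the bench, 11 mm above its collar, 23 mm above the keypad's face.

How it is judged:
By the outcome, as a careful person would: the job done as asked, in the order asked, and still so for the second after the job is handed in, with the robot touching nothing.
It also fails if it takes over 35 s, if anything falls off the work surface, if the arm or the gripper's body presses on something with over 40 N, if the wrist force passes 120 N, or if a joint passes its speed limit or range.

### The arm

A 7-joint arm with a two-finger parallel gripper is mounted at the origin on a cart in front of the work surface, level with it; the furniture and walls round the work are solid. World frame = base frame: x ahead of the robot, y to its left, z up, the work surface at z = 0. Lengths are in m, angles in rad, forces in N, time in s.
With the tool pointing down it reaches from about 0.4 to 0.85 m from the base axis. Payload 6.9 kg.
Tool frame: the origin (TCP) lies at the very end of the fingers, on their centre line; the grasp point (between the pads) lies 19 mm behind it (ctrl.grip_point_offset is the distance from the TCP to the grasp point, in m); z points along the fingers, y is the line along which they close (so a half turn about z gives the same grasp; the last joint's range is limited). The gripper opens to 85 mm and grips with 20 to 120 N. Pads are 22 mm wide; open, the fingers measure 114 mm over their backs; the gripper's body (76 mm by 85 mm) begins 54 mm behind the grasp point. The pads swing forward as they close: fully open they stand 13 mm farther back than shut.
Start: joints at [-1.133, 0.507, -0.238, 1.5, 0.126, 1.149, -0.155], TCP at [0.204, 0.591, 0.231] pointing down, gripper open.
Joint ranges: [-3.08, 3.08], [-0.24, 2.05], [-1.43, 1.35], [0, 2.5], [-1.52, 4.66], [0.17, 1.96], [-2.89, 2.89]. Speed limits (rad/s): [2.39, 2.39, 3.14, 3.14, 3.14, 3.14, 3.14].

### API

Orientations are given as a rotation vector (axis times angle).
In Python, from cell import sensors, grab_frame, ctrl gives the robot as it stands.
- The arm moves only by the shell command python3 -m crank 'ROWS'. ROWS is text: rows parted by semicolons, each of 5 numbers parted by spaces: the shift along the world's x, y, z in units of 40 mm (1.0 is 40 mm), then the turn about the world's z in degrees, then the opening, from 0 (shut) to 1 (fully open). In form: tx ty tz spin grip; .... A call has 1 to 20 rows; each row is the pose to reach, as a shift and turn from the pose commanded when the call began; what a row does not reach only later rows make up. A row lasts 1/12 s, in which the tool goes at most 41.7 mm and 7.16 degrees, less where a joint would pass 70% of its speed; a pose out of reach is approached as far as the arm can. A call with a gripper value outside its range is refused whole. The fingers move at their own pace and stop on an object; the grip force is fixed at half the most. Time passes only in rows, so rows that repeat a pose let the fingers close. It gives the time, the measured TCP pose, the force, the opening and the grip force at its end, in the units of the state.
- sensors.sense(): the state, without advancing time (a new reading comes with each control period).
- grab_frame(name): name is "scene" or "side" or "wrist"; returns a dict with "frame" (480x640x3 uint8, red, green, blue), "intrinsics" (3x3 intrinsics, pixels), "position" and "orientation" of the camera in the world; the wrist camera has in their place "mount" (4x4, takes a point from camera to tool coordinates, whose origin is the TCP and whose axes are the flange's). Camera axes: x right, y up, looking along -z (the intrinsics and any distortion apply to the point x, -y, -z); pixel columns grow to the right and rows downward; lengths in m; the calibration is good to about 2 mm. A picture is of the moment at which its call begins: read the wrist's pose just before it. There is no depth.
- ctrl.hand_in(): hands the job in; it is judged then, once.
The state is a dict: "clock": time; "joint_pos": joint angles; "qvel": joint speeds; "effort": joint torques, N m; "eef_pos": TCP position; "tool_rot": TCP orientation; "ft_force": force on the tool from outside, world axes, zero at the start; "torque": the same for the moment, N m; "width": finger opening in m; "finger_force": force on a finger pad.
Only numpy, scipy, OpenCV 4.12 (cv2) and the standard library are available. Lean on these libraries where they do the work, as an engineer would, in place of code of your own. Each camera call takes 0.05 s, during which the arm holds its last target. There are 200 camera calls.

## Working session

There is one attempt and no reset: what is moved stays moved. The work goes in short steps, Python scripts to look and compute and a shell command to move; the robot and the scene stay as the last step left them, time stands still between calls to the robot, and variables do not carry over. Pictures are saved under pics/ and viewed, at most 10 in all, crops included, and the job is handed in when it is done.

```bash
mkdir -p pics; python3 - <<'E'
from cell import sensors, grab_frame, ctrl
import cv2, numpy as np
s=sensors.sense()
for k in("clock","eef_pos","tool_rot","ft_force","width"):print(k,s[k])
ims=[]
for n in("scene","side"):
    f=grab_frame(n); cv2.imwrite(f"pics/{n}0.png",f["frame"][:,:,::-1]); print(n,{k:v for k,v in f.items() if k!="frame"})
    np.savez(f"{n}.npz",**f)
E
```

```text
clock 0.0
eef_pos [0.20410132 0.59020311 0.23043165]
tool_rot [-5.20333140e-01 -3.09793429e+00  2.76394632e-03]
ft_force [ 0.40755271 -0.31239475 -1.07129869]
width 0.08561939907202787
scene {'intrinsics': array([[592.69316985,   0.        , 320.56449538],
       [  0.        , 592.69316985, 245.34176675],
       [  0.        ,   0.        ,   1.        ]]), 'position': array([0.02261974, 0.62168942, 0.41954075]), 'orientation': array([ 0.47359412, -1.40035349, -2.12758889])}
side {'intrinsics': array([[492.83363646,   0.        , 327.92022239],
       [  0.        , 492.83363646, 241.01217086],
       [  0.        ,   0.        ,   1.        ]]), 'position': array([ 0.22581595, -0.69428456,  0.43649414]), 'orientation': array([ 1.103722  , -0.20158025, -0.33625837])}
```

View pics/scene0.png

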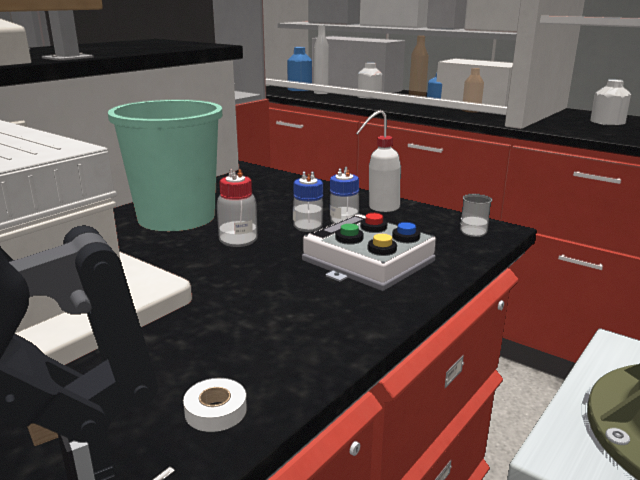

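View pics/side0.png

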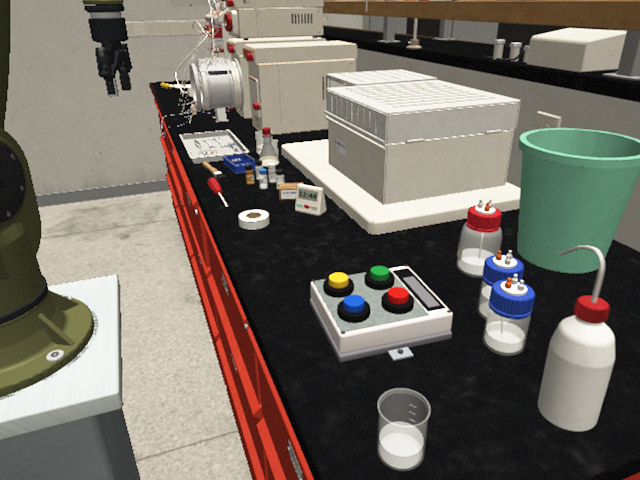

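The scene view shows green (349,231), yellow (383,241), red (374,219) and blue (406,231). The side view shows yellow (339,282), blue (354,306), green (379,274) and red (398,297).

```bash
cat > m.py <<'E'
import cv2, numpy as np
from scipy.spatial.transform import Rotation as R
HUE={'blue':(105,125),'yellow':(22,32),'green':(55,85),'red':(0,6)}
def blobs(img,roi):
    x0,y0,x1,y1=roi; h=cv2.cvtColor(img[y0:y1,x0:x1],cv2.COLOR_RGB2HSV); out={}
    for c,(a,b) in HUE.items():
        m=cv2.inRange(h,(a,130,60),(b,255,255))
        cs=max(cv2.findContours(m,cv2.RETR_EXTERNAL,cv2.CHAIN_APPROX_NONE)[0],key=cv2.contourArea)
        out[c]=(cs[:,0,:]+[x0,y0]).astype(float)
    return out
def ray(K,px):
    d=np.linalg.solve(K,[px[0],px[1],1]); return d*[1,-1,-1]
def onplane(p,Rm,K,px,z):
    d=Rm@ray(K,px); return p+d*(z-p[2])/d[2]
E
python3 - <<'E'
from m import *
P={}
for n,roi in(("scene",(330,205,425,260)),("side",(320,255,420,325))):
    f=np.load(n+".npz"); Rm=R.from_rotvec(f["orientation"]).as_matrix()
    for c,ct in blobs(f["frame"],roi).items():
        x,y,w,h=cv2.boundingRect(ct.astype(np.int32))
        # visible blob = top face + side wall (>=57mm): centre approx at mid height 0.0625
        u=(x+(w-1)/2,y+(h-1)/2); q=onplane(f["position"],Rm,f["intrinsics"],u,.0625)
        P[n,c]=q; print(n,c,u,(w,h),q.round(4))
L={'green':(16,33),'yellow':(-50,33),'red':(16,-33),'blue':(-50,-33)}
A=np.array([L[c] for c in L])/1000
B=np.array([(P["scene",c]+P["side",c])[:2]/2 for c in L])
a=A-A.mean(0);b=B-B.mean(0)
th=np.arctan2((a[:,0]*b[:,1]-a[:,1]*b[:,0]).sum(),(a*b).sum())
M=np.array([[np.cos(th),-np.sin(th)],[np.sin(th),np.cos(th)]])
print("yaw",np.degrees(th))
for c,f_,m in zip(L,a@M.T+B.mean(0),B):print(c,f_.round(4),"resid",((m-f_)*1e3).round(1), "reach",np.hypot(*f_))
E
```

```text
scene blue (406.0, 228.0) (19, 13) [ 0.4617 -0.1745  0.0625]
scene yellow (382.5, 237.0) (18, 7) [ 0.4712 -0.1182  0.0625]
scene green (349.5, 229.5) (18, 12) [ 0.53   -0.1118  0.0625]
scene red (373.5, 218.0) (18, 13) [ 0.5284 -0.1802  0.0625]
side blue (353.5, 303.5) (22, 18) [ 0.4631 -0.1758  0.0625]
side yellow (338.0, 279.5) (21, 16) [ 0.468  -0.1081  0.0625]
side green (379.5, 272.5) (20, 16) [ 0.5347 -0.1125  0.0625]
side red (397.5, 295.5) (22, 18) [ 0.5288 -0.1803  0.0625]
yaw -3.3047614291106853
green [ 0.5331 -0.1141] resid [-0.7  2. ] reach 0.5451426390323593
yellow [ 0.4672 -0.1103] resid [ 2.4 -2.8] reach 0.4800218077414513
red [ 0.5293 -0.18  ] resid [-0.7 -0.2] reach 0.5590353965813534
blue [ 0.4634 -0.1762] resid [-1.  1.] reach 0.4957428906672054
```

```bash
python3 - <<'E'
from m import *
f=np.load("side.npz"); Rm=R.from_rotvec(f["orientation"]).as_matrix()
g=lambda u,z:onplane(f["position"],Rm,f["intrinsics"],u,z).round(3)[:2]
for n,u,z in(("plate near",(372,228),.0),("plate left",(282,148),.0),("box bottom corner",(388,198),.03),("box bottom left",(330,160),.03),("redbottle",(478,270),0),("bluebottle",(505,350),0),("wash",(570,420),0),("beaker",(402,462),0),("bench edge",(240,370),0)):print(n,g(u,z))
c=Rm.T
b=np.append(g((388,198),.03),.03)
for z in(.1,.15,.2,.25,.3):
    q=Rm.T@(np.array([b[0],b[1],z])-f["position"]); p=f["intrinsics"]@(q*[1,-1,-1]); print(z,(p/p[2])[:2].round())
E
```

```text
plate near [0.657 0.162]
plate left [0.661 0.844]
box bottom corner [0.734 0.237]
box bottom left [0.72  0.565]
redbottle [ 0.754 -0.073]
bluebottle [ 0.65  -0.274]
wash [ 0.635 -0.404]
beaker [ 0.428 -0.383]
bench edge [ 0.3   -0.178]
0.1 [390. 168.]
0.15 [391. 146.]
0.2 [392. 123.]
0.25 [393.  99.]
0.3 [394.  74.]
```

```bash
python3 -m crank '4.4 -6 0 0 0; 4.4 -6 0 0 0; 4.4 -6 0 0 0; 4.4 -6 0 0 0; 4.4 -6 0 0 0; 4.4 -6 0 0 0; 4.4 -6 0 0 0; 4.4 -6 0 0 0; 6.4 -14.7 0 0 0; 6.4 -14.7 0 0 0; 6.4 -14.7 0 0 0; 6.4 -14.7 0 0 0; 6.4 -14.7 0 0 0; 6.4 -14.7 0 0 0; 6.4 -14.7 0 0 0; 6.4 -14.7 0 0 0; 6.4 -14.7 0 0 0; 6.4 -14.7 0 0 0; 6.4 -14.7 0 0 0; 6.4 -14.7 0 0 0'
```

```text
clock: 1.77
eef_pos: [0.4599, 0.0036, 0.2311]
tool_rot: [-0.52, -3.098, -0.001]
ft_force: [0.4, 1.1, -0.2]
width: -0.0002
finger_force: 0.0
```

```bash
python3 -m crank '0.6 -3.6 0 0 0; 0.6 -3.6 0 0 0; 0.6 -3.6 0 0 0; 0.6 -3.6 0 0 0; 0.6 -3.6 0 0 0; 0.6 -3.6 0 0 0; 0.6 -3.6 0 0 0' && python3 - <<'E'
from m import *
from cell import sensors, grab_frame
s=sensors.sense(); f=grab_frame("wrist"); cv2.imwrite("pics/w1.png",f["frame"][:,:,::-1])
T=np.eye(4);T[:3,:3]=R.from_rotvec(s["tool_rot"]).as_matrix();T[:3,3]=s["eef_pos"]
np.savez("wrist.npz",frame=f["frame"],K=f["intrinsics"],C=T@f["mount"]); print(f["mount"].round(3))
E
```

```text
clock: 2.35
eef_pos: [0.4843, -0.1389, 0.231]
tool_rot: [-0.516, -3.098, -0.002]
ft_force: [0.1, 0.5, 0.0]
width: -0.0001
finger_force: 0.0
[[-0.001  0.958  0.286  0.074]
 [ 1.     0.002 -0.001 -0.   ]
 [-0.001  0.286 -0.958 -0.144]
 [ 0.     0.     0.     1.   ]]
```

View pics/w1.png

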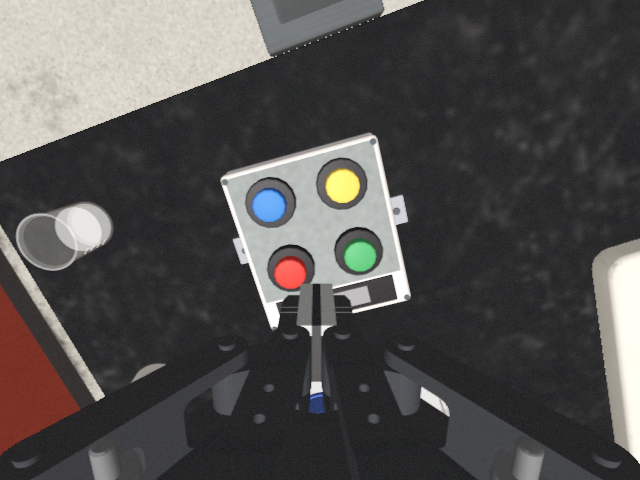

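The wrist view shows all four keys from above: blue (269,204), yellow (343,186), green (360,257) and red (290,272).

```bash
python3 - <<'E'
from m import *
f=np.load("wrist.npz"); C=f["C"]
for c,ct in blobs(f["frame"],(230,140,410,285)).items():
    (x,y),(w,h),_=cv2.fitEllipse(ct.astype(np.float32))
    print(c,(round(x),round(y)),(round(w),round(h)),onplane(C[:3,3],C[:3,:3],f["K"],(x,y),.0665).round(4))
E
```

```text
blue (269, 205) (33, 33) [ 0.4613 -0.174   0.0665]
yellow (342, 185) (34, 34) [ 0.4659 -0.1085  0.0665]
green (359, 255) (31, 31) [ 0.5317 -0.1132  0.0665]
red (290, 271) (29, 33) [ 0.5255 -0.178   0.0665]
```

```bash
python3 -m crank '-0.54 -0.89 -1 0 0; -0.54 -0.89 -2 0 0; -0.54 -0.89 -3 0 0; -0.54 -0.89 -3.6 0 0; -0.54 -0.89 -3.6 0 0; -0.54 -0.89 -3.8 0 0; -0.54 -0.89 -4.0 0 0; -0.54 -0.89 -4.1 0 0; -0.54 -0.89 -4.2 0 0; -0.54 -0.89 -4.27 0 0; -0.54 -0.89 -4.27 0 0; -0.54 -0.89 -4.27 0 0; -0.54 -0.89 -4.27 0 0'
```

```text
clock: 3.48
eef_pos: [0.4637, -0.1767, 0.0613]
tool_rot: [0.519, 3.096, 0.0]
ft_force: [2.7, 2.4, 4.6]
width: -0.0001
finger_force: 2.3
```

```bash
python3 -m crank '0 0 -0.04 0 0; 0 0 -0.06 0 0; 0 0 -0.06 0 0; 0 0 -0.06 0 0'
```

```text
clock: 3.82
eef_pos: [0.4638, -0.1768, 0.0606]
tool_rot: [0.519, 3.095, 0.0]
ft_force: [-3.8, 4.8, 29.2]
width: 0.0001
finger_force: 14.8
```

```bash
python3 -m crank '0 0 0.3 0 0; 0 0 0.6 0 0; 0 0 1.2 0 0; 0 0 1.5 0 0; 0.04 0.8 1.5 0 0; 0.08 1.69 1.5 0 0; 0.08 1.69 1.5 0 0; 0.08 1.69 1.5 0 0; 0.08 1.69 1.5 0 0' && python3 - <<'E'
from m import *
from cell import grab_frame
f=grab_frame("side")["frame"]; cv2.imwrite("pics/s2.png",cv2.resize(f[180:380,280:480,::-1],(600,600),interpolation=cv2.INTER_CUBIC))
E
```

```text
clock: 4.57
eef_pos: [0.4655, -0.1098, 0.1181]
tool_rot: [-0.52, -3.098, 0.001]
ft_force: [0.0, 0.1, 0.1]
width: -0.0002
finger_force: 0.0
```

View pics/s2.png

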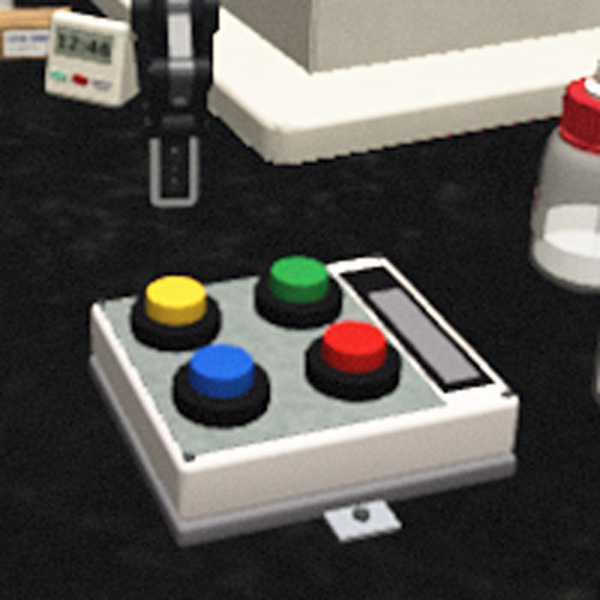

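The crop shows the blue key (222,370) back up and the fingertips directly above yellow (176,300). Next I press yellow the same way.

```bash
python3 -m crank '0 0 -0.6 0 0; 0 0 -1 0 0; 0 0 -1.1 0 0; 0 0 -1.2 0 0; 0 0 -1.3 0 0; 0 0 -1.4 0 0; 0 0 -1.46 0 0; 0 0 -1.5 0 0; 0 0 -1.5 0 0; 0 0 -1.5 0 0; 0 0 -1.5 0 0'
```

```text
clock: 5.53
eef_pos: [0.4659, -0.1103, 0.0606]
tool_rot: [0.522, 3.096, -0.001]
ft_force: [-8.1, -1.0, 30.3]
width: 0.0001
finger_force: 15.4
```

```bash
python3 -m crank '0 0 0.3 0 0; 0 0 0.6 0 0; 0 0 1.2 0 0; 0 0 1.5 0 0; 0.8 -0.05 1.5 0 0; 1.66 -0.09 1.5 0 0; 1.66 -0.09 1.5 0 0; 1.66 -0.09 1.5 0 0; 1.66 -0.09 1.5 0 0' && python3 - <<'E'
from m import *
from cell import grab_frame
f=grab_frame("side")["frame"]; cv2.imwrite("pics/s3.png",cv2.resize(f[180:380,280:480,::-1],(600,600),interpolation=cv2.INTER_CUBIC))
E
```

```text
clock: 6.28
eef_pos: [0.5315, -0.1128, 0.1179]
tool_rot: [-0.52, -3.097, 0.0]
ft_force: [-1.2, -0.2, -0.4]
width: 0.0001
finger_force: 0.0
```

View pics/s3.png

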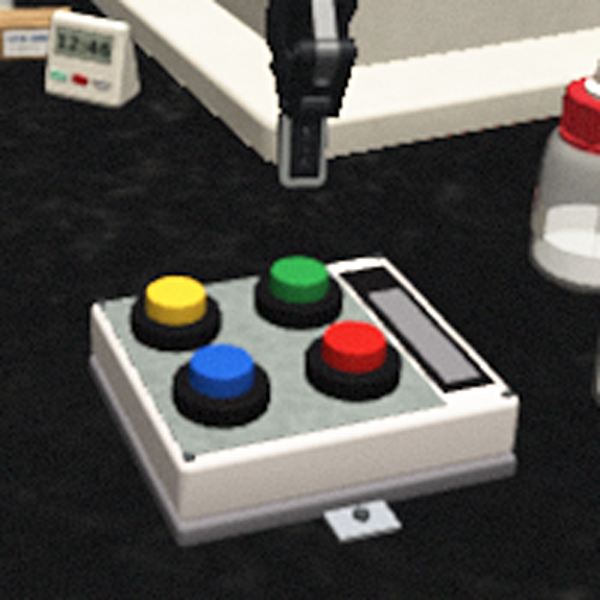

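Yellow (176,300) is back up and the fingertips are above green (298,280), so I press green.

```bash
python3 -m crank '0 0 -0.6 0 0; 0 0 -1 0 0; 0 0 -1.1 0 0; 0 0 -1.2 0 0; 0 0 -1.3 0 0; 0 0 -1.4 0 0; 0 0 -1.46 0 0; 0 0 -1.5 0 0; 0 0 -1.5 0 0; 0 0 -1.5 0 0; 0 0 -1.5 0 0'
```

```text
clock: 7.25
eef_pos: [0.5321, -0.113, 0.0608]
tool_rot: [0.521, 3.097, -0.0]
ft_force: [-8.5, 0.3, 26.6]
width: -0.0001
finger_force: 12.8
```

```bash
python3 -m crank '0 0 0.3 0 0; 0 0 0.6 0 0; 0 0 1.2 0 0; 0 0 2 0 0; 0 0 2.5 0 0; 0 0 2.5 0 0; 0 0 2.5 0 0; 0 0 2.5 0 0' && python3 - <<'E'
from m import *
from cell import grab_frame
f=grab_frame("side")["frame"]; cv2.imwrite("pics/s4.png",cv2.resize(f[180:380,280:480,::-1],(600,600),interpolation=cv2.INTER_CUBIC))
E
```

```text
clock: 7.92
eef_pos: [0.532, -0.1128, 0.1578]
tool_rot: [0.52, 3.098, -0.0]
ft_force: [0.4, -0.8, -0.5]
width: -0.0
finger_force: 0.0
```

View pics/s4.png

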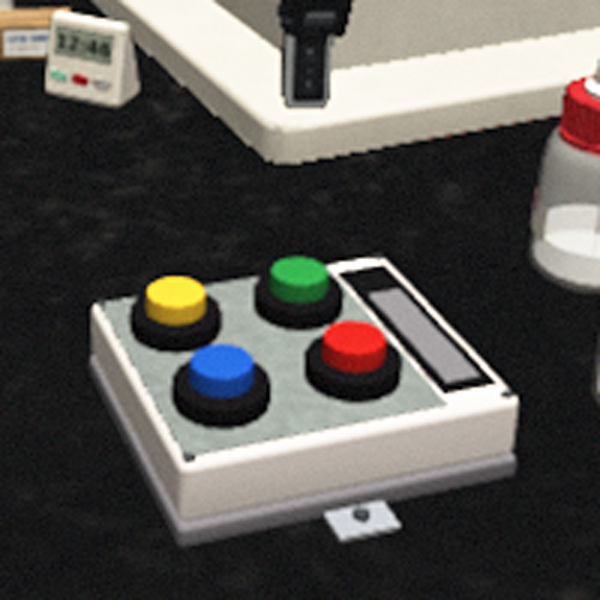

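All four keys are up and the gripper is well clear of the keypad (tip at about (305,105)).

```bash
python3 -c "
from cell import ctrl
print(ctrl.hand_in())"
```

```text
the job is handed in; nothing more can be done
None
```

I pressed blue, yellow and green in that order, each down to its stop (27–30 N) and back up before the next, left red alone, and handed the job in at about 8 s; the hand-in returned no verdict, and the display strip showed no visible change.

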